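# Size a stage spacer on the step gauge and lock it in

## Task

Take the spacer plate from the red bay and size it on the step gauge: starting at the narrowest slot, set its lower edge lightly on each slot in turn, skipping none, until the first one accepts it, then lower it into that slot down to the floor and let go. Then push the retaining rod along its V-groove until its end touches the yellow end stop, and leave it lying there. Leave the other two plates and everything else where they are.

Things in the scene. Friction and masses are not known exactly. Their poses are not given: they have to be found in the camera images.
- plate_p: blue plastic stage-spacer plate standing on edge in one of the rack's three bays, 50 long (own x) x 75 high (own z), its thickness (own y) is 10, 15 or 20, a different one for each plate, not marked. Origin: centre of the underside. Which plate stands in the red bay changes from run to run. Mass 55 to 100 g, plus or minus a third.
- plate_q: blue plastic stage-spacer plate standing on edge in one of the rack's three bays, 50 long (own x) x 75 high (own z), its thickness (own y) is 10, 15 or 20, a different one for each plate, not marked. Origin: centre of the underside. Which plate stands in the red bay changes from run to run. Mass 55 to 100 g, plus or minus a third.
- plate_r: blue plastic stage-spacer plate standing on edge in one of the rack's three bays, 50 long (own x) x 75 high (own z), its thickness (own y) is 10, 15 or 20, a different one for each plate, not marked. Origin: centre of the underside. Which plate stands in the red bay changes from run to run. Mass 55 to 100 g, plus or minus a third.
- rack: fixed storage rack, 76 (own x) x 220 (own y), base 6 thick, with three equal bays in a row along its y, 80 apart: the bay at its -y end has red walls, the other two grey. Each bay is 56 (x) x 26 (y) inside with walls 26 high above the table. Origin: centre of the underside.
- bay_red (a point): centre of the floor of the red bay, 6 above the table
- bay_mid (a point): centre of the floor of the middle (grey) bay, 6 above the table
- bay_far (a point): centre of the floor of the other end's (grey) bay, 6 above the table
- gauge: fixed aluminium step gauge: five upright teeth 13 thick in a 123 long row (own y), tops 40 above the table, edges rounded 1.5; between them four slots, 60 long (own x), open above and in front (-x), dark wall 40 high behind. Slots narrow at the +y end, wide at -y. A V-groove for the rod runs along the front. Origin: under the centre of the row, at table height.
- slot1 (a point): centre of the mouth of the narrowest slot (7 wide), 40 above the table; axes as the gauge: y across the slot, x along it. All slots are 30 deep (floor 10 above the table). The first slot that accepts a plate is 2 wider than it; the one before is 3 too narrow
- slot2 (a point): the same for the second slot (12 wide)
- slot3 (a point): the same for the third slot (17 wide)
- slot4 (a point): the same for the fourth and widest slot (22 wide)
- stop (a point): point on the yellow end stop (36 high) where the rod's steel end is to touch, on the rod's axis, 23 above the table. Axes as the gauge; the rod travels towards +y. The dark steel V-groove runs from here 215 towards -y, parallel to the gauge's y, 52 in front (-x) of the slots' centres; its shoulders are 20 above the table, 40 wide over all
- rod: loose round steel rod, 16 in diameter, 150 long (own y), 0.2 kg, lying in the V-groove 50 to 80 short of the end stop; axis 23 and top 31 above the table, 11 proud of the groove's shoulders. The rear 25 is a red cap. Slides at about 1 to 3 N, pushed on its red end or pinched from above; may roll about its axis. Origin: its middle, on the axis
- rod_head (a point): centre of the rod's front (steel) end face, which goes to the stop
- rod_tail (a point): centre of the rod's rear (red) end face, the one to push
- dish: small glass dish, 60 across, 16 high, to be left alone; origin under its centre
- dropper: amber dropper bottle, 34 across, 75 high, to be left alone; origin under its centre
- beaker: small glass beaker, 70 across, 90 high, to be left alone; origin under its centre
- spray: white spray bottle with a red cap, 60 across, 190 high, to be left alone; origin under its centre
- tipbox: closed yellow pipette-tip box, 85 x 120 x 55 high, to be left alone; origin under its centre
- slidebox: closed green slide box, 90 x 170 x 28 high, to be left alone; origin under its centre
- forceps: steel forceps lying flat, 120 long, 5 high, to be left alone; origin under its centre

How it is judged:
By the outcome, as a careful person would: the job done as asked, in the order asked, and still so for the second after the job is handed in, with the robot touching nothing.
It also fails if it takes over 58 s, if anything falls off the work surface, if the arm or the gripper's body presses on something with over 40 N, if the wrist force passes 120 N, or if a joint passes its speed limit or range.

## Robot

A 7-joint arm with a two-finger parallel gripper is mounted at the origin on the work surface. World frame = base frame: x ahead of the robot, y to its left, z up, the work surface at z = 0. Lengths are in m, angles in rad, forces in N, time in s.
With the tool pointing down it reaches from about 0.4 to 0.9 m from the base axis. Payload 5.5 kg.
Tool frame: the origin (TCP) lies where the fingers leave the gripper's body, on its centre line; the fingertips stand 73 mm ahead of it and the grasp point (between the pads) lies 54 mm ahead of it; x points along the fingers, z is the direction in which the jaws open and shut, and the axes are right-handed (so a half turn about x gives the same grasp; the last joint's range is limited). The gripper opens to 85 mm and grips with 20 to 120 N. Pads are 22 mm wide; open, the fingers measure 114 mm over their backs; the gripper's body (76 mm by 85 mm) begins 54 mm behind the grasp point. The pads swing forward as they close: fully open they stand 13 mm farther back than shut.
Start: joints at [-0.866, 0.501, -0.427, 1.55, 0.221, 1.138, -0.21], TCP at [0.278, 0.588, 0.304] pointing down, gripper open.
Joint ranges: [-2.88, 2.88], [-0.31, 2.03], [-1.54, 1.56], [0.2, 2.42], [-1.41, 4.55], [0.19, 2.02], [-2.57, 2.57]. Speed limits (rad/s): [2.57, 2.57, 3.14, 3.14, 3.14, 3.14, 3.14].

## Interface

Orientations are given as a 3x3 rotation matrix whose columns are the frame's x, y, z axes.
In Python, from cell import r gives the robot as it stands. The module is installed in compiled form; this text tells all that it offers.
- The arm moves only by the shell command python3 -m pendant 'ROWS' [OPENING] [FORCE]. ROWS is JSON, a list of rows, each an object of numbers: "x", "y", "z": the shift along the tool's x, y, z in m; "yaw": the turn about the tool's x in degrees. A call has 1 to 20 rows; each row is the pose to reach, as a shift and turn from the pose measured when the call began, along the tool's axes at that moment; what a row does not reach only later rows make up. A row lasts 1/8 s, in which the tool goes at most 62.5 mm and 10.7 degrees, less where a joint would pass 70% of its speed; a pose out of reach is approached as far as the arm can. A call with a gripper value outside its range is refused whole. OPENING is the closure, from 0 (fully open) to 1 (shut), set as the call begins (- or left out, the last holds). The fingers move at their own pace and stop on an object; FORCE is the grip in N (left out, the last holds). Time passes only in rows, so rows that repeat a pose let the fingers close. It gives the time, the measured TCP pose, the force and the opening at its end, in the units of the state.
- r.read_state(): the state, without advancing time (a new reading comes with each control period).
- r.grab_frame(name): name is "side" or "top"; returns (picture, depth): 384x512x3 uint8, blue, green, red; 384x512 float32, m along the optical axis (not along the pixel's ray), 0 where there is no reading.
- r.camera_model(name): a dict with "fx", "fy", "cx", "cy" (pixels), "cam_to_world" (4x4, takes a point from camera to world coordinates). Camera axes: x right, y up, looking along -z (the intrinsics and any distortion apply to the point x, -y, -z); pixel columns grow to the right and rows downward; lengths in m; the calibration is good to about 2 mm. A picture is of the moment at which its call begins. camera_model takes no time and is no camera call.
- r.finish_job(): hands the job in, once; it reports no verdict.
The state is a dict: "time": time; "joint_pos": joint angles; "joint_velocities": joint speeds; "joint_torque": joint torques, N m; "ee_pos": TCP position; "tcp_rot": TCP orientation; "force": force on the tool from outside, world axes, zero at the start; "torque": the same for the moment, N m; "finger_gap": finger opening in m.
Only numpy, scipy, OpenCV 4.12 (cv2) and the standard library are available. Lean on these libraries where they do the work, as an engineer would, in place of code of your own. Each camera call takes 0.05 s, during which the arm holds its last target.

## Working session

There is one attempt and no reset: what is moved stays moved. The work goes in short steps, Python scripts to look and compute and a shell command to move; the robot and the scene stay as the last step left them, time stands still between calls to the robot, and variables do not carry over. Pictures are saved under pics/ and viewed, and the job is handed in when it is done.

```bash
mkdir -p pics
cat > h.py <<'E'
from cell import r
import numpy as np, cv2
def save(n,f): cv2.imwrite(f'pics/{n}.png',f)
def cam(n):
    m=r.camera_model(n); return m
def world(m,u,v,d):
    p=np.array([(u-m['cx'])/m['fx']*d, -(v-m['cy'])/m['fy']*d, -d,1.0]); return (np.array(m['cam_to_world'])@p)[:3]
def ray(m,u,v,z):
    T=np.array(m['cam_to_world']); d=T[:3,:3]@np.array([(u-m['cx'])/m['fx'],-(v-m['cy'])/m['fy'],-1]); o=T[:3,3]
    return o+d*(z-o[2])/d[2]
E
python3 - <<'E'
from h import *
np.set_printoptions(precision=4,suppress=True)
s=r.read_state()
print({k:np.round(v,4) for k,v in s.items()})
for n in('side','top'):
    f,d=r.grab_frame(n); save(n+'0',f); np.save(f'pics/{n}0.npy',d); m=r.camera_model(n); print(n,m)
E
```

```text
{'time': np.float64(0.0), 'joint_pos': array([-0.8658,  0.5019, -0.4268,  1.5515,  0.2208,  1.1383, -0.2103]), 'joint_velocities': array([-0.0001,  0.0008, -0.0004,  0.0002, -0.0003,  0.0016,  0.0009]), 'joint_torque': array([ -0.0019, -56.9501,  -5.8168, -28.0947,   0.0106,   0.0116,
        -0.    ]), 'ee_pos': array([0.2777, 0.5871, 0.3028]), 'tcp_rot': array([[-0.0009, -0.904 ,  0.4275],
       [-0.0018,  0.4275,  0.904 ],
       [-1.    ,  0.0001, -0.002 ]]), 'force': array([-0.1705, -0.1078, -0.0819]), 'torque': array([0.0181, 0.0327, 0.0514]), 'finger_gap': np.float64(0.0856)}
side {'fx': 412.1053059901807, 'fy': 412.1053059901807, 'cx': 250.28621831374687, 'cy': 192.27978690017832, 'cam_to_world': array([[ 0.9309,  0.2568, -0.2597,  0.3056],
       [-0.3652,  0.6533, -0.6632, -0.6895],
       [-0.0007,  0.7122,  0.7019,  0.7843],
       [ 0.    ,  0.    ,  0.    ,  1.    ]])}
top {'fx': 394.10190146154525, 'fy': 394.10190146154525, 'cx': 262.7398691041809, 'cy': 187.26305009539345, 'cam_to_world': array([[-0.0066,  0.981 , -0.194 ,  0.3293],
       [-0.9999, -0.009 , -0.0115,  0.0044],
       [-0.013 ,  0.1939,  0.9809,  1.2426],
       [ 0.    ,  0.    ,  0.    ,  1.    ]])}
```

View pics/side0.png

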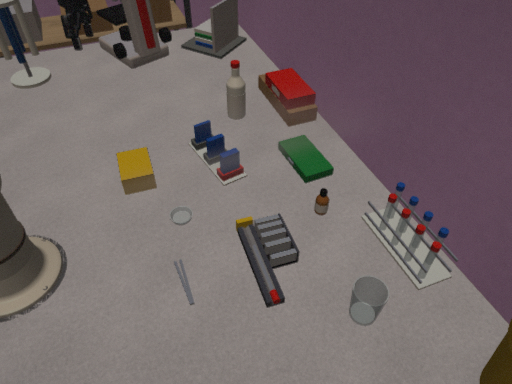

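View pics/top0.png

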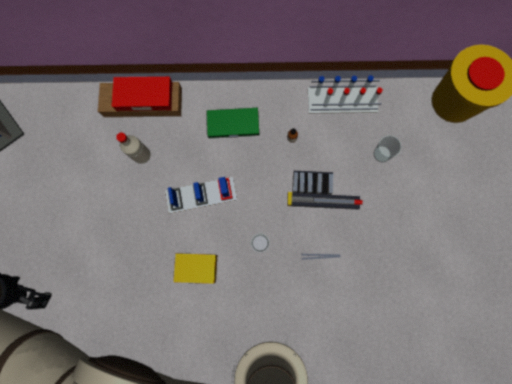

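Side view: the rack is near (218,152) with the red bay at (230,165), the gauge near (270,245), and the rod's red cap at (274,296). Top view: the rack is near (200,194) and the gauge near (315,185). I'll zoom in on both.

Run:
```python
import cv2,numpy as np
s=cv2.imread('pics/side0.png');t=cv2.imread('pics/top0.png')
def z(i,u0,v0,w,h,k,n): cv2.imwrite(f'pics/{n}.png',cv2.resize(i[v0:v0+h,u0:u0+w],None,fx=k,fy=k,interpolation=cv2.INTER_CUBIC))
z(s,180,110,80,80,7,'zs_rack');z(s,225,205,90,100,6,'zs_g');z(t,160,170,80,50,9,'zt_rack');z(t,280,165,90,50,8,'zt_g')
```

```text
(no output)
```

View pics/zs_rack.png

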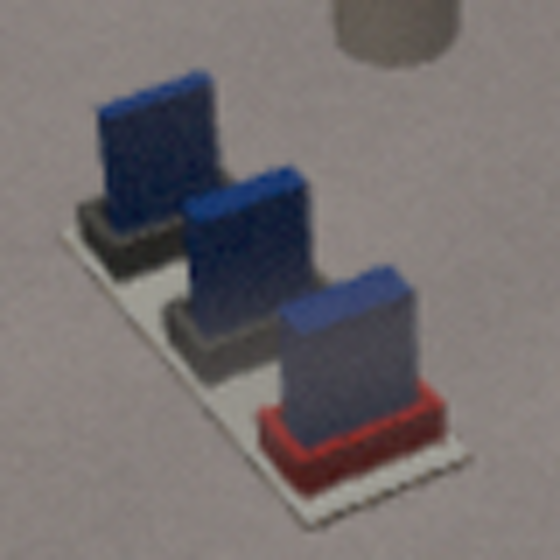

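View pics/zs_g.png

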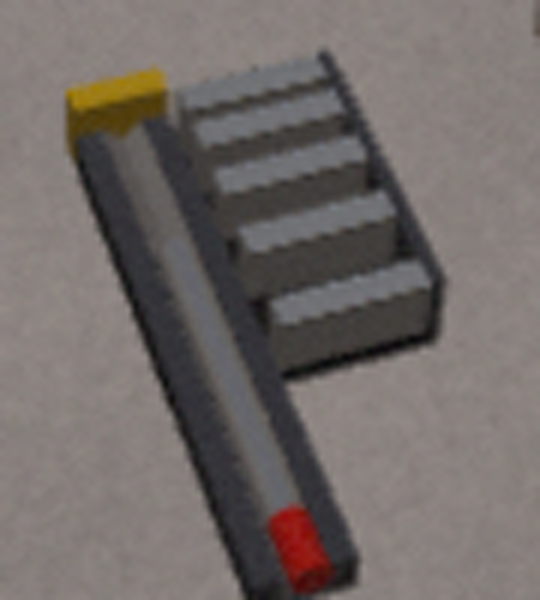

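View pics/zt_rack.png

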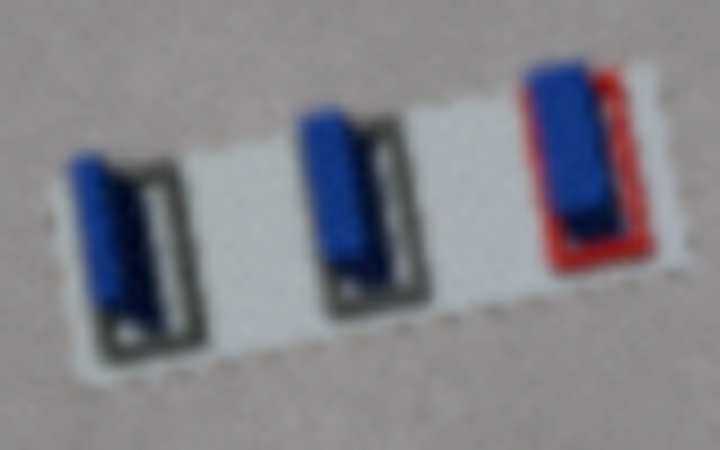

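View pics/zt_g.png

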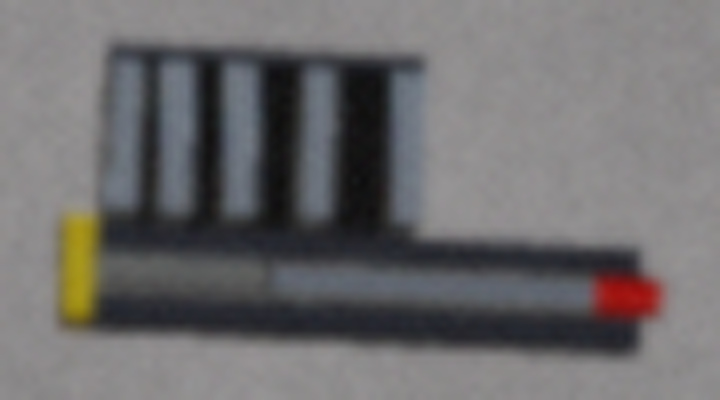

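```bash
cat >> h.py <<'E'
def tri(mA,a,mB,b):
    L=[]
    for m,(u,v) in((mA,a),(mB,b)):
        T=np.array(m['cam_to_world']); d=T[:3,:3]@np.array([(u-m['cx'])/m['fx'],-(v-m['cy'])/m['fy'],-1]);L.append((T[:3,3],d/np.linalg.norm(d)))
    A=np.array([L[0][1],-L[1][1]]).T; x=np.linalg.lstsq(A,L[1][0]-L[0][0],rcond=None)[0]
    p=L[0][0]+x[0]*L[0][1];q=L[1][0]+x[1]*L[1][1]; return (p+q)/2,np.linalg.norm(p-q)
def rects(img,box,fn,k=8,amin=1.5):
    u0,v0,w,h=box; c=cv2.resize(img[v0:v0+h,u0:u0+w],None,fx=k,fy=k,interpolation=cv2.INTER_CUBIC)
    m=fn(c).astype(np.uint8)*255
    cs,_=cv2.findContours(m,cv2.RETR_EXTERNAL,cv2.CHAIN_APPROX_NONE); o=[]
    for q in cs:
        if cv2.contourArea(q)<amin*k*k: continue
        P=(q.reshape(-1,2)+.5)/k-.5+[u0,v0]; o.append(P)
    return o,m
def prect(m,P,z):
    W=np.array([ray(m,u,v,z)[:2] for u,v in P]).astype(np.float32)*1000
    (c,s,a)=cv2.minAreaRect(W); 
    if s[0]>s[1]: s=s[::-1]; a-=90
    return np.array(c),np.array(s),a  # short, long; a: angle of short side
E
python3 - <<'E'
from h import *
np.set_printoptions(precision=1,suppress=True)
s=cv2.imread('pics/side0.png');t=cv2.imread('pics/top0.png');mt=r.camera_model('top');ms=r.camera_model('side')
dt=np.load('pics/top0.npy');ds=np.load('pics/side0.npy')
I=lambda c:c.astype(int)
# tooth tops
for n,im,m,box in(('top',t,mt,(280,165,90,29)),('side',s,ms,(252,212,48,50))):
    o,mk=rects(im,box,lambda c:(c.min(2)>(112 if n=='top' else 108))&(I(c).max(2)-I(c).min(2)<40) if n=='side' else (c[...,0]>85)&(I(c)[...,0]-I(c)[...,2]>5))
    cv2.imwrite(f'pics/mk_{n}.png',mk)
    print(n)
    for P in o: print('tooth',*prect(m,P,.04))
# blue tops
o,mk=rects(t,(160,170,80,50),lambda c:(I(c)[...,0]-I(c)[...,2]>50)&(c[...,0]>110)); cv2.imwrite('pics/mk_b.png',mk)
for P in o: print('plate top',*prect(mt,P,.081))
o,mk=rects(t,(160,170,80,50),lambda c:(I(c)[...,2]-I(c)[...,0]>60)); 
for P in o: print('redwall',*prect(mt,P,.026))
for n,im,m,box in(('top',t,mt,(280,165,90,50)),('side',s,ms,(230,205,60,100))):
    o,_=rects(im,box,lambda c:(I(c)[...,2]-I(c)[...,0]>60)&(I(c)[...,2]-I(c)[...,1]>80))
    for P in o: print(n,'cap',*prect(m,P,.023 if n=='top' else .025))
    o,_=rects(im,box,lambda c:(I(c)[...,2]-I(c)[...,0]>60)&(I(c)[...,2]-I(c)[...,1]<70))
    for P in o: print(n,'stop',*prect(m,P,.036))
# depths
for (u,v) in((226,187),(295,180),(311,184),(330,190),(330,201),(358,202)): print('top',u,v,world(mt,u,v,dt[v,u])*1000)
for (u,v) in((230,154),(265,222),(285,252),(260,260),(273,295)): print('side',u,v,world(ms,u,v,ds[v,u])*1000)
E
```

```text
top
tooth [ 581.4 -157.8] [12.6 60.7] 85.4881591796875
tooth [ 580.6 -193.6] [14.4 64.9] 87.6395263671875
tooth [ 583.5 -128. ] [13.6 61. ] 88.35911560058594
tooth [ 584.7 -103. ] [13.3 61.4] 88.58404541015625
tooth [586.  -81.7] [14.1 61. ] 85.68089294433594
side
tooth [ 606.1 -216.3] [ 3.3 23.9] -26.275970458984375
tooth [ 578.3 -193.9] [11.4 57.5] 86.30683898925781
tooth [ 580.3 -158.8] [11.4 57.5] 87.03382873535156
tooth [ 582.2 -129.2] [10.9 57.4] 86.55073547363281
tooth [ 583.9 -103.8] [11.2 57.2] 86.69955444335938
tooth [ 592.  -127.2] [117.6 119.3] -21.546630859375
plate top [538.3 297.4] [ 8.7 48.9] -80.04695224761963
plate top [553.4 218.6] [14.3 48.2] -81.38114070892334
plate top [568.8 139.4] [18.2 48.2] -79.30853748321533
redwall [567.4 139. ] [35.8 67. ] -79.23985385894775
top cap [ 522.1 -278.4] [14.  23.8] -5.803810119628906
top stop [533.2 -63.9] [13.7 42.5] 87.52123260498047
side cap [ 521.1 -275.2] [14.2 26.7] -4.2518463134765625
side stop [ 517.7 -283.3] [15.2 30.4] -3.7487030029296875
side stop [531.8 -71.7] [28.8 45.2] 87.4052963256836
top 226 187 [560.9 128.6  80.9]
top 295 180 [590.3 -82.6  35.7]
top 311 184 [ 576.2 -131.7   40. ]
top 330 190 [ 556.2 -189.5   42.3]
top 330 201 [ 523.5 -189.9   31.4]
top 358 202 [ 519.4 -276.    33. ]
side 230 154 [568.7 131.6  80.6]
side 265 222 [577.8 -91.3  37. ]
side 285 252 [ 583.9 -192.    39.4]
side 260 260 [ 526.4 -184.7   28.9]
side 273 295 [ 517.3 -277.8   30.3]
```

View pics/mk_top.png

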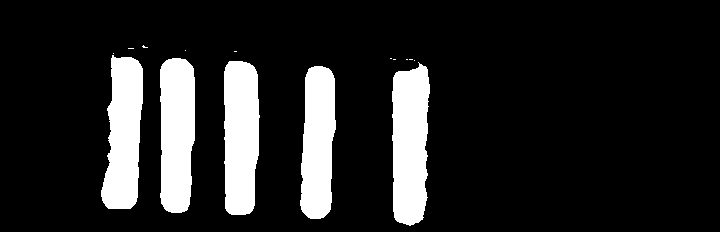

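View pics/mk_side.png

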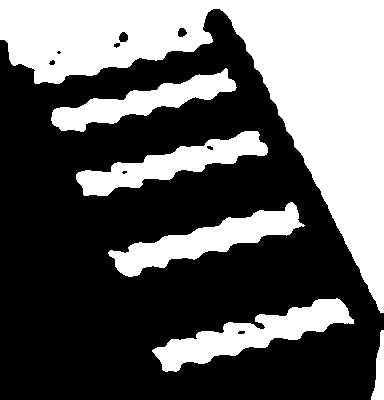

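View pics/mk_b.png

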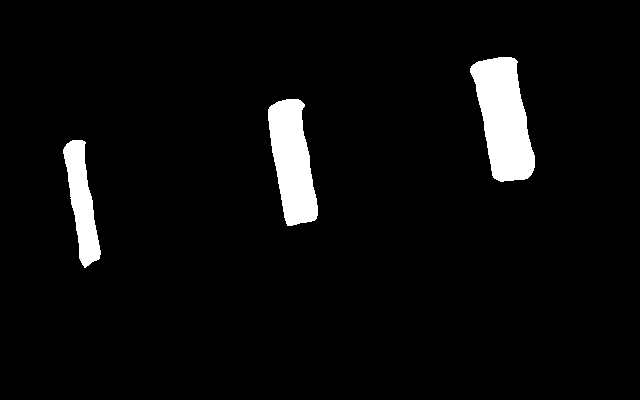

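The red-bay plate measures about 20 thick; the middle one is about 15 and the far one about 10, so I expect slot 4. Next I'll refine the gauge angle with line fits and triangulate heights from both views.

```bash
python3 - <<'E'
from h import *
np.set_printoptions(precision=1,suppress=True)
s=cv2.imread('pics/side0.png');t=cv2.imread('pics/top0.png');mt=r.camera_model('top');ms=r.camera_model('side')
gt=cv2.GaussianBlur(cv2.cvtColor(t,cv2.COLOR_BGR2GRAY).astype(float),(0,0),.8);gs=cv2.GaussianBlur(cv2.cvtColor(s,cv2.COLOR_BGR2GRAY).astype(float),(0,0),.8)
def sub(g,i): 
    a,b,c=g[i-1],g[i],g[i+1]; return i+.5+(a-c)/(2*(a-2*b+c)+1e-9)
def vedge(g,us,v0,v1,sign):   # edge along columns
    P=[]
    for u in us:
        d=sign*np.diff(g[v0:v1,u]); i=int(d[1:-1].argmax())+1; P.append((u,v0+sub(d,i)))
    return np.array(P)
def fit(m,P,z):
    W=np.array([ray(m,u,v,z)[:2]*1000 for u,v in P])
    for _ in range(4):
        k=np.polyfit(W[:,1],W[:,0],1); e=W[:,0]-np.polyval(k,W[:,1]); ok=abs(e)<max(2*e.std(),.3); W=W[ok]
    return 'angle %.2f  x at y=-140: %.1f rms %.2f n%d'%(np.degrees(np.arctan(k[0])),np.polyval(k,-140),e.std(),len(W))
print('groove front(z20)',fit(mt,vedge(gt,range(296,358),202,213,1),.02))
print('rod lower edge',fit(mt,vedge(gt,range(316,352),199,207,-1),.023))
print('rod upper edge',fit(mt,vedge(gt,range(316,352),195,203,1),.023))
print('wall back(z40)',fit(mt,vedge(gt,range(296,330),166,174,-1),.04))
print('groove rear',fit(mt,vedge(gt,range(335,358),192,200,-1),.02))
# side: left groove edge, rod edges, by rows
def hedge(g,vs,f,w,sign):
    P=[]
    for v in vs:
        u0=int(f(v))-w; d=sign*np.diff(g[v,u0:u0+2*w]); i=int(d[1:-1].argmax())+1; P.append((u0+sub(d,i),v))
    return np.array(P)
P=hedge(gs,range(232,300),lambda v:237.5+(v-230)*(265-237.5)/72,5,-1)
print('side groove left',fit(ms,P,.02))
P=hedge(gs,range(222,252),lambda v:280+(v-215)*(298-280)/38,4,1)
print('side wall back',fit(ms,P,.04))
E
python3 - <<'E'
import cv2
s=cv2.imread('pics/side0.png')
for n,(u,v,w,h,k) in dict(p=(212,140,40,40,14),st=(230,210,40,40,14),cap=(260,280,30,30,18)).items():
    cv2.imwrite(f'pics/zz_{n}.png',cv2.resize(s[v:v+h,u:u+w],None,fx=k,fy=k,interpolation=cv2.INTER_CUBIC))
E
```

```text
groove front(z20) angle 3.23  x at y=-140: 507.2 rms 0.15 n56
rod lower edge angle 3.42  x at y=-140: 522.9 rms 0.19 n30
rod upper edge angle 3.50  x at y=-140: 537.5 rms 0.22 n28
wall back(z40) angle 3.80  x at y=-140: 618.2 rms 0.66 n34
groove rear angle 3.72  x at y=-140: 550.5 rms 0.14 n21
side groove left angle 3.35  x at y=-140: 504.9 rms 0.12 n62
side wall back angle 3.50  x at y=-140: 617.6 rms 0.17 n21
```

View pics/zz_p.png

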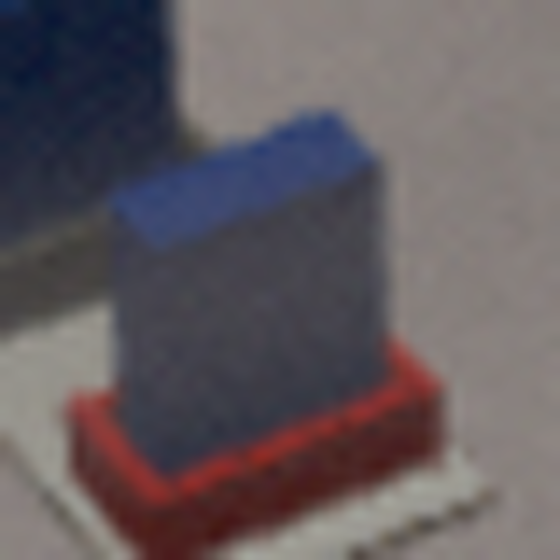

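View pics/zz_cap.png

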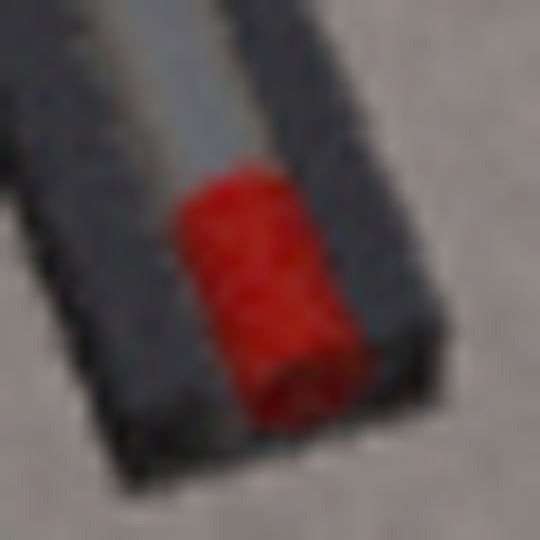

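```bash
cat >> h.py <<'E'
def plan(target, toolz_deg=None):
    """shift in tool axes to world TCP target (mm) and yaw to make tool z point at world angle (deg), mod 180"""
    s=r.read_state(); R=np.array(s['tcp_rot']); p=np.array(s['ee_pos'])*1000
    d=R.T@(np.array(target)-p); z=np.degrees(np.arctan2(R[1,2],R[0,2]))
    yaw=None if toolz_deg is None else -((toolz_deg-z+90)%180-90)
    print('TCP',p.round(1),'toolz',round(z,2),'shift',d.round(1),'yaw',None if yaw is None else round(yaw,2),'t',s['time'])
def st():
    s=r.read_state();print('t',round(float(s['time']),2),'p',np.round(np.array(s['ee_pos'])*1000,1),'F',np.round(s['force'],2),'gap',round(float(s['finger_gap'])*1000,2))
E
python3 - <<'E'
from h import *
np.set_printoptions(precision=1,suppress=True)
t=cv2.imread('pics/top0.png');mt=r.camera_model('top');ms=r.camera_model('side')
C=np.array([(118,205),(330,110),(382,160),(160,250)])
S=(C+.5)/14-.5+[212,140]
W=np.array([ray(ms,u,v,.081) for u,v in S])*1000;print(W,W.mean(0),np.linalg.norm(W-np.roll(W,-1,0),axis=1))
o,_=rects(t,(205,170,35,50),lambda c:(c[...,0].astype(int)-c[...,2]>50)&(c[...,0]>100))
for P in o:
    P=P.astype(np.float32); c=cv2.boxPoints(cv2.minAreaRect(P)); print(c, prect(mt,P,.081)); print('centre tri',tri(mt,cv2.minAreaRect(P)[0],ms,S.mean(0)))
for a in range(4):
    print(min((tri(mt,q,ms,S[a]) for q in c),key=lambda x:x[1]))
plan((568.5,139.5,230),100.8)
E
```

```text
[[543.2 140.3  81. ]
 [591.  152.9  81. ]
 [595.1 134.6  81. ]
 [546.4 124.6  81. ]] [568.9 138.1  81. ] [49.4 18.7 49.7 16. ]
[[218.1 177.4]
 [224.1 176.2]
 [227.4 191.7]
 [221.4 193. ]] (array([568.6, 138.5]), array([18.7, 49.1]), -77.49719619750977)
centre tri (array([0.6, 0.1, 0.1]), np.float64(0.0002903550741803084))
(array([0.5, 0.1, 0.1]), np.float64(0.0007322858132147041))
(array([0.6, 0.2, 0.1]), np.float64(0.0003591818209343099))
(array([0.6, 0.1, 0.1]), np.float64(0.000621373312167146))
(array([0.5, 0.1, 0.1]), np.float64(0.00017830828486392568))
TCP [277.7 587.1 303. ] toolz 64.69 shift [  73.4 -454.2 -280.2] yaw -36.11 t 0.1
```

Both views agree: the red plate's top centre is at about (568.7, 138.5, 81) and its yaw is about 11.5°. I'm moving above it.

```bash
python3 -m pendant '[{"x":0.073,"y":-0.4535,"z":-0.2814,"yaw":-36.6},{"x":0.073,"y":-0.4535,"z":-0.2814,"yaw":-36.6},{"x":0.073,"y":-0.4535,"z":-0.2814,"yaw":-36.6},{"x":0.073,"y":-0.4535,"z":-0.2814,"yaw":-36.6},{"x":0.073,"y":-0.4535,"z":-0.2814,"yaw":-36.6},{"x":0.073,"y":-0.4535,"z":-0.2814,"yaw":-36.6},{"x":0.073,"y":-0.4535,"z":-0.2814,"yaw":-36.6},{"x":0.073,"y":-0.4535,"z":-0.2814,"yaw":-36.6},{"x":0.073,"y":-0.4535,"z":-0.2814,"yaw":-36.6},{"x":0.073,"y":-0.4535,"z":-0.2814,"yaw":-36.6},{"x":0.073,"y":-0.4535,"z":-0.2814,"yaw":-36.6},{"x":0.073,"y":-0.4535,"z":-0.2814,"yaw":-36.6}]' 0
python3 -c "
from h import *
plan((568.7,138.5,118),101.5)
f,d=r.grab_frame('side');save('s1',cv2.resize(f[60:260,150:350],None,fx=3,fy=3,interpolation=cv2.INTER_CUBIC))"
```

```text
time: 1.6
ee_pos: [0.5665, 0.1407, 0.2306]
tcp_rot: [[-0.001, -0.98, -0.199], [-0.001, -0.199, 0.98], [-1.0, 0.001, -0.001]]
force: [0.8, 0.1, 0.3]
finger_gap: 0.0855
TCP [566.5 140.7 230.6] toolz 101.46 shift [112.6  -1.8  -2.6] yaw -0.04 t 1.6
```

View pics/s1.png

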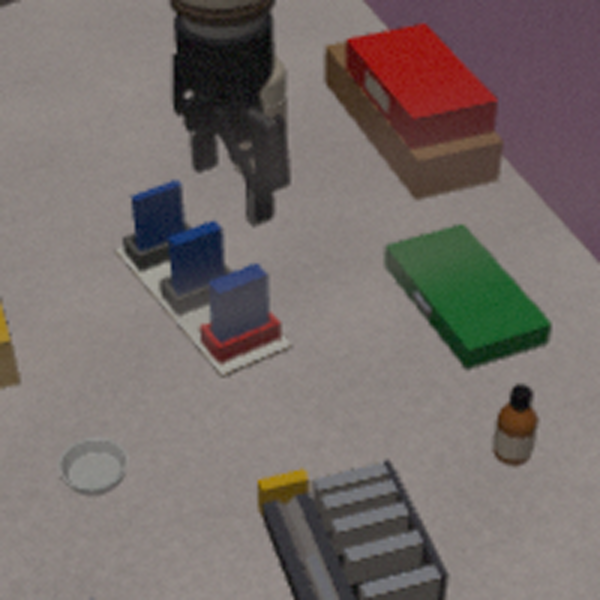

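The fingers straddle the plate's thickness direction, near (240,170) in the crop, and clear the neighbouring plate. I'm going down and gripping.

```bash
python3 -m pendant '[{"x":0.05,"y":-0.0018,"z":-0.0026},{"x":0.09,"y":-0.0018,"z":-0.0026},{"x":0.1126,"y":-0.0018,"z":-0.0026},{"x":0.1126,"y":-0.0018,"z":-0.0026},{"x":0.1126,"y":-0.0018,"z":-0.0026}]' 0
python3 -m pendant '[{"x":0},{"x":0},{"x":0},{"x":0},{"x":0},{"x":0},{"x":0},{"x":0}]' 1 45
python3 -c "
from h import *
st()"
```

```text
t 1.65 p [566.6 140.6 230.7] F [ 0.72  1.35 -0.49] gap 85.36invalid input
invalid input
```

```bash
python3 -m pendant '[{"x":0.05,"y":-0.0018,"z":-0.0026,"yaw":0},{"x":0.09,"y":-0.0018,"z":-0.0026,"yaw":0},{"x":0.1126,"y":-0.0018,"z":-0.0026,"yaw":0},{"x":0.1126,"y":-0.0018,"z":-0.0026,"yaw":0},{"x":0.1126,"y":-0.0018,"z":-0.0026,"yaw":0}]' 0
```

```text
time: 2.28
ee_pos: [0.5693, 0.1394, 0.1192]
tcp_rot: [[0.001, -0.98, -0.2], [-0.0, -0.2, 0.98], [-1.0, -0.001, -0.0]]
force: [0.5, 0.7, 0.2]
finger_gap: 0.0852
```

```bash
python3 -m pendant '[{"x":0,"y":0,"z":0,"yaw":0},{"x":0,"y":0,"z":0,"yaw":0},{"x":0,"y":0,"z":0,"yaw":0},{"x":0,"y":0,"z":0,"yaw":0},{"x":0,"y":0,"z":0,"yaw":0},{"x":0,"y":0,"z":0,"yaw":0},{"x":0,"y":0,"z":0,"yaw":0},{"x":0,"y":0,"z":0,"yaw":0}]' 1 45
```

```text
time: 3.28
ee_pos: [0.5696, 0.1393, 0.1196]
tcp_rot: [[0.001, -0.98, -0.2], [-0.0, -0.2, 0.98], [-1.0, -0.001, -0.001]]
force: [-0.8, -0.9, 5.4]
finger_gap: 0.0196
```

The gap is 19.6 mm, so this is the 20 mm plate. I'm lifting it.

```bash
python3 -m pendant '[{"x":-0.02,"y":0,"z":0,"yaw":0},{"x":-0.06,"y":0,"z":0,"yaw":0},{"x":-0.1,"y":0,"z":0,"yaw":0},{"x":-0.1,"y":0,"z":0,"yaw":0},{"x":-0.1,"y":0,"z":0,"yaw":0}]'
python3 -c "
from h import *
st()
f,d=r.grab_frame('side');save('s2',f); save('s2z',cv2.resize(f[90:190,180:280],None,fx=6,fy=6,interpolation=cv2.INTER_CUBIC))
f,d=r.grab_frame('top');save('t2',f)
plan((580,-138.5,220),93.4)"
```

```text
time: 3.9
ee_pos: [0.569, 0.1391, 0.2196]
tcp_rot: [[0.001, -0.98, -0.2], [-0.001, -0.2, 0.98], [-1.0, -0.001, -0.001]]
force: [-0.0, -0.1, -1.7]
finger_gap: 0.0194
t 3.9 p [569.  139.1 219.6] F [-0.04 -0.13 -1.74] gap 19.4
TCP [568.5 139.  218.4] toolz 101.52 shift [  -1.4   44.1 -274.2] yaw 8.12 t 4.0
```

View pics/s2z.png

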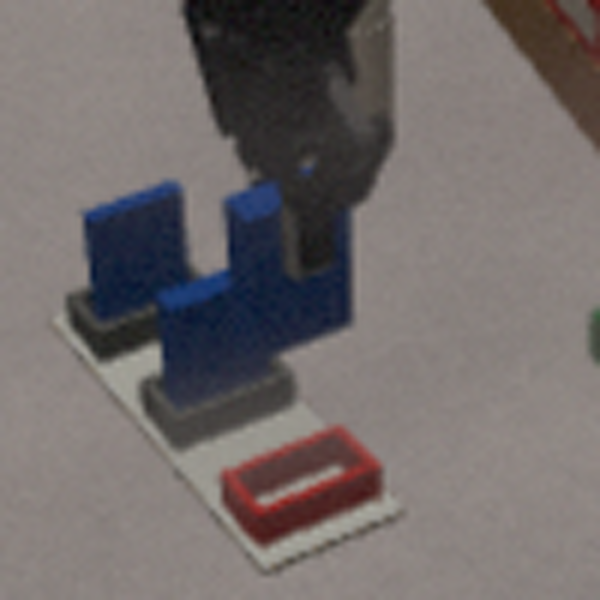

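The plate hangs from the gripper at crop (290,250) and the red bay is empty at (300,480). The gauge's y axis points at a world angle of 86.6°. I'm computing the slot points and the move to slot 1.

```bash
cat >> h.py <<'E'
O=np.array([582.1,-138.5]); A=np.radians(3.4); EY=np.array([np.sin(A),np.cos(A)]); EX=np.array([np.cos(A),-np.sin(A)])
SY={1:45,2:22.5,3:-5,4:-37.5}
def slot(n): return O+SY[n]*EY
E
python3 -c "
from h import *
print([slot(n) for n in SY])
plan((*slot(1),190),86.6)"
```

```text
[array([584.76878681, -93.57920774]), array([ 583.43439341, -116.03960387]), array([ 581.80346813, -143.49119914]), array([ 579.87601099, -175.93399355])]
TCP [568.5 139.  218.4] toolz 101.52 shift [  28.6   30.5 -231.1] yaw 14.92 t 4.0
```

```bash
python3 -m pendant '[{"x":0,"y":0.0065,"z":-0.05,"yaw":3},{"x":0,"y":0.0135,"z":-0.1,"yaw":7},{"x":0.01,"y":0.02,"z":-0.15,"yaw":11},{"x":0.02,"y":0.0265,"z":-0.2,"yaw":14.9},{"x":0.0286,"y":0.0305,"z":-0.2311,"yaw":14.9},{"x":0.0286,"y":0.0305,"z":-0.2311,"yaw":14.9},{"x":0.0286,"y":0.0305,"z":-0.2311,"yaw":14.9},{"x":0.0286,"y":0.0305,"z":-0.2311,"yaw":14.9}]'
python3 -c "
from h import *
st(); plan((*slot(1),160),86.6)
f,d=r.grab_frame('side');save('s3',f); save('s3z',cv2.resize(f[165:265,225:325],None,fx=6,fy=6,interpolation=cv2.INTER_CUBIC))"
```

```text
time: 5.0
ee_pos: [0.5847, -0.0917, 0.1898]
tcp_rot: [[-0.001, -0.998, 0.056], [0.0, 0.056, 0.998], [-1.0, 0.001, 0.0]]
force: [0.3, 0.8, -1.3]
finger_gap: 0.0195
t 5.0 p [584.7 -91.7 189.8] F [ 0.29  0.84 -1.29] gap 19.49
TCP [584.7 -91.7 189.8] toolz 86.76 shift [29.8 -0.2 -1.8] yaw 0.16 t 5.0
```

View pics/s3z.png

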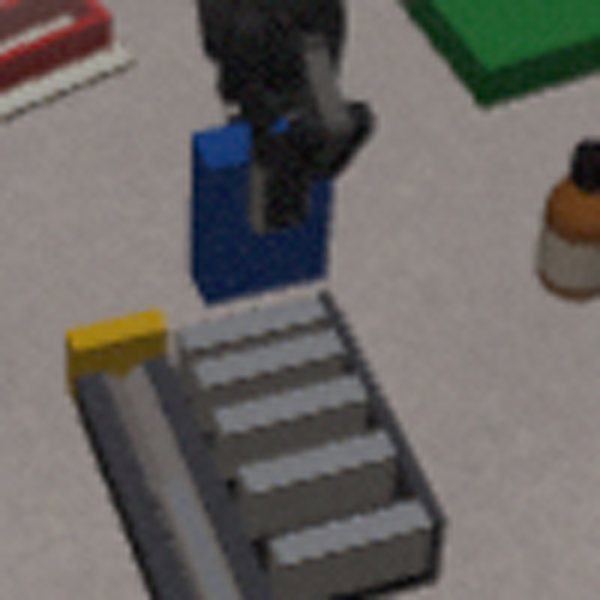

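The held plate hangs level and parallel to the teeth, with its lower edge at crop (205,300)–(325,280). I'm lowering to just above slot 1.

```bash
python3 -m pendant '[{"x":0.018,"y":-0.0002,"z":-0.0018,"yaw":0.2},{"x":0.029,"y":-0.0002,"z":-0.0018,"yaw":0.2},{"x":0.029,"y":-0.0002,"z":-0.0018,"yaw":0.2},{"x":0.029,"y":-0.0002,"z":-0.0018,"yaw":0.2}]'
python3 -c "
from h import *
st()"
python3 -m pendant '[{"x":0.003,"y":0,"z":0,"yaw":0},{"x":0.004,"y":0,"z":0,"yaw":0},{"x":0.004,"y":0,"z":0,"yaw":0}]'
python3 -c "
from h import *
st();plan((*slot(1),154),86.6)"
```

```text
time: 5.55
ee_pos: [0.585, -0.0936, 0.1608]
tcp_rot: [[-0.001, -0.998, 0.06], [-0.0, 0.06, 0.998], [-1.0, 0.001, -0.0]]
force: [0.1, -0.2, -0.8]
finger_gap: 0.0193
t 5.55 p [585.  -93.6 160.8] F [ 0.05 -0.23 -0.8 ] gap 19.33
time: 5.92
ee_pos: [0.5849, -0.0936, 0.1569]
tcp_rot: [[-0.001, -0.998, 0.06], [-0.0, 0.06, 0.998], [-1.0, 0.001, -0.0]]
force: [0.1, -0.0, -1.1]
finger_gap: 0.0195
t 5.92 p [584.9 -93.6 156.9] F [ 0.14 -0.02 -1.13] gap 19.52
TCP [584.9 -93.6 156.9] toolz 86.57 shift [2.9 0.2 0. ] yaw -0.03 t 5.925
```

```bash
python3 -m pendant '[{"x":0.001,"y":0,"z":0,"yaw":0},{"x":0.002,"y":0,"z":0,"yaw":0},{"x":0.002,"y":0,"z":0,"yaw":0}]' | grep -E 'ee_pos|force'
```

```text
ee_pos: [0.5849, -0.0936, 0.1548]
force: [0.5, 0.3, -1.2]
```

```bash
python3 -m pendant '[{"x":0.001,"y":0,"z":0,"yaw":0},{"x":0.001,"y":0,"z":0,"yaw":0},{"x":0.001,"y":0,"z":0,"yaw":0}]' | grep -E 'ee_pos|force'
```

```text
ee_pos: [0.5848, -0.0936, 0.1538]
force: [0.9, -1.5, -1.5]
```

```bash
python3 -m pendant '[{"x":0.001,"y":0,"z":0,"yaw":0},{"x":0.001,"y":0,"z":0,"yaw":0},{"x":0.001,"y":0,"z":0,"yaw":0}]' | grep -E 'ee_pos|force'
```

```text
ee_pos: [0.5849, -0.0936, 0.1536]
force: [-1.7, 0.3, 4.0]
```

Contact came at TCP z 153.6, exactly as predicted, with +5 N. I'm checking the plate's alignment against the teeth in the views.

```bash
python3 -c "
from h import *
st()
f,d=r.grab_frame('side');save('s4',f); save('s4z',cv2.resize(f[185:265,235:315],None,fx=7,fy=7,interpolation=cv2.INTER_CUBIC))
f,d=r.grab_frame('top');save('t4',f);save('t4z',cv2.resize(f[155:215,280:370],None,fx=8,fy=8,interpolation=cv2.INTER_CUBIC));st()"
```

```text
t 7.05 p [584.9 -93.6 153.6] F [-1.66  0.35  3.96] gap 19.63
t 7.15 p [584.9 -93.6 153.6] F [-2.01  0.02  5.46] gap 19.71
```

View pics/s4z.png

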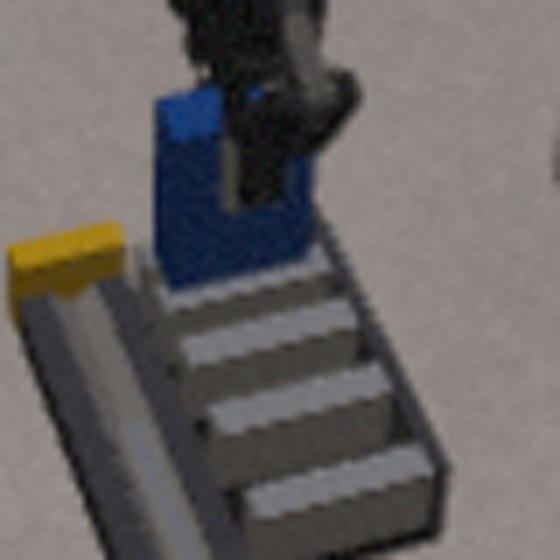

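View pics/t4z.png

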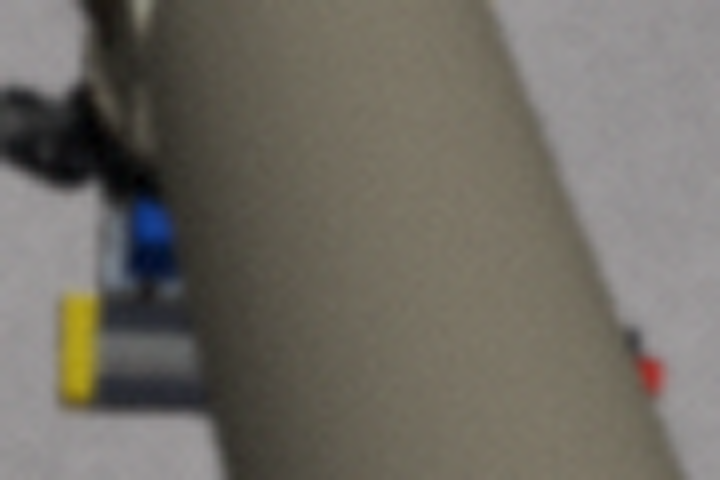

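```bash
cat >> h.py <<'E'
def gy(m,u,v,z):
    p=ray(m,u,v,z)[:2]*1000-O; return p@EX,p@EY
def prof(img,m,xs,z=.04,y0=-62,y1=62,step=.5):
    """grey profile along gauge y at gauge x's averaged, on plane z"""
    T=np.linalg.inv(np.array(m['cam_to_world'])); g=cv2.cvtColor(img,cv2.COLOR_BGR2GRAY).astype(np.float32); ys=np.arange(y0,y1,step); acc=[]
    for x in xs:
        W=np.array([[*(O+x*EX+y*EY)/1000,z,1] for y in ys])@T.T
        u=m['cx']-m['fx']*W[:,0]/W[:,2]; v=m['cy']+m['fy']*W[:,1]/W[:,2]
        acc.append(cv2.remap(g,u.astype(np.float32)[None],v.astype(np.float32)[None],cv2.INTER_CUBIC)[0])
    return ys,np.mean(acc,0)
def edges(ys,p,th=2.):
    d=np.gradient(p,ys); return [(round(float(ys[i]),1),round(float(d[i]),1)) for i in range(1,len(d)-1) if abs(d[i])>th and abs(d[i])>=abs(d[i-1]) and abs(d[i])>abs(d[i+1])]
E
python3 - <<'E'
from h import *
ms=r.camera_model('side');mt=r.camera_model('top')
for n,m,xs in(('side0',ms,range(-22,21,2)),('s4',ms,range(-22,0,2)),('top0',mt,range(-22,23,2))):
    print(n,edges(*prof(cv2.imread(f'pics/{n}.png'),m,xs)))
E
```

```text
side0 [(-49.5, -17.7), (-30.5, -2.6), (-27.0, 15.9), (-14.0, -12.2), (3.0, 15.4), (16.0, -11.6), (28.0, 13.9), (40.5, -11.1), (48.0, 14.5)]
s4 [(-53.0, 2.5), (-49.5, -18.0), (-27.0, 15.7), (-14.5, -11.9), (3.0, 15.3), (16.0, -12.5), (28.0, 14.8), (35.5, -17.4)]
top0 [(-61.5, -3.8), (-59.0, -4.2), (-55.5, -2.2), (-52.5, -4.3), (-49.0, -13.0), (-46.5, -14.7), (-43.5, -6.3), (-27.5, 12.8), (-24.5, 13.3), (-18.0, -2.0), (-14.5, -9.7), (-12.0, -13.9), (-9.0, -9.2), (3.5, 15.4), (13.0, -3.6), (16.5, -13.3), (19.0, -15.2), (28.5, 14.9), (38.0, -3.4), (42.0, -13.8), (50.0, 13.9), (60.0, -3.9)]
```

Run:
```python
from h import *
ms=r.camera_model('side')
for xs in((-23,-21,-19,-17),(-6,-4,-2,0),(8,10,12),(18,20,22)):
    for n in('side0','s4'): print(xs[0],n,edges(*prof(cv2.imread(f'pics/{n}.png'),ms,xs),th=5))
```

```text
-23 side0 [(-49.5, -18.6), (-27.0, 16.4), (-14.0, -13.3), (3.0, 14.8), (16.0, -12.5), (28.0, 13.6), (40.5, -10.9), (48.0, 14.5)]
-23 s4 [(-49.5, -18.1), (-27.0, 16.4), (-14.0, -12.5), (3.0, 14.5), (16.0, -12.5), (28.0, 14.8), (35.5, -17.0)]
-6 side0 [(-49.0, -16.9), (-26.5, 16.1), (-14.5, -11.5), (3.0, 15.3), (16.0, -11.6), (28.0, 14.4), (40.5, -10.6), (48.0, 15.3)]
-6 s4 [(-49.0, -17.3), (-26.5, 15.8), (-14.5, -11.3), (3.0, 15.4), (16.0, -12.6), (28.0, 15.7), (35.0, -18.9)]
8 side0 [(-49.5, -16.4), (-26.5, 17.8), (-14.0, -13.6), (3.0, 14.4), (16.0, -12.3), (28.0, 13.4), (40.5, -12.4), (48.0, 15.4), (60.5, 5.4)]
8 s4 [(-49.5, -18.5), (-26.5, 16.8), (-13.5, -13.3), (3.0, 15.5), (16.0, -11.1), (28.0, 14.9), (35.5, -18.5)]
18 side0 [(-61.5, 14.0), (-49.0, -17.7), (-27.0, 17.8), (-14.5, -14.2), (3.0, 14.5), (16.0, -10.2), (28.0, 13.9), (40.5, -11.7), (47.5, 16.1)]
18 s4 [(-49.0, -19.0), (-30.5, -5.2), (-27.0, 18.7), (-14.0, -15.1), (3.0, 15.4), (15.5, -12.6), (28.5, 13.0), (35.5, -17.3)]
```

The plate is parallel to the teeth, but it sits about 1.0 mm too far towards +y relative to them. I'm correcting for that and moving on to slot 2.

```bash
cat >> h.py <<'E'
O=O-1.0*EY
E
python3 -c "
from h import *
plan((*slot(2),160),86.6)"
```

```text
TCP [584.9 -93.6 153.6] toolz 86.56 shift [ -6.4   0.1 -23.5] yaw -0.04 t 7.15
```

```bash
python3 -m pendant '[{"x":-0.008,"y":0,"z":0,"yaw":0},{"x":-0.008,"y":0,"z":-0.01,"yaw":0},{"x":-0.008,"y":0,"z":-0.0235,"yaw":0},{"x":-0.005,"y":0,"z":-0.0235,"yaw":0},{"x":-0.003,"y":0,"z":-0.0235,"yaw":0},{"x":-0.003,"y":0,"z":-0.0235,"yaw":0}]' | grep -E 'ee_pos|force'
python3 -c "
from h import *
plan((*slot(2),153.6),86.6)"
```

```text
ee_pos: [0.5833, -0.1165, 0.1562]
force: [-0.6, 0.2, -0.8]
TCP [ 583.3 -116.5  156.2] toolz 86.59 shift [ 2.6 -0.1 -0.5] yaw -0.01 t 7.9
```

```bash
python3 -m pendant '[{"x":0.001,"y":0,"z":-0.0004,"yaw":0},{"x":0.0018,"y":0,"z":-0.0004,"yaw":0},{"x":0.0018,"y":0,"z":-0.0004,"yaw":0}]' | grep -E 'ee_pos|force'
```

```text
ee_pos: [0.5832, -0.1167, 0.1543]
force: [0.6, 0.6, -1.2]
```

```bash
python3 -m pendant '[{"x":0.001,"y":0,"z":0,"yaw":0},{"x":0.001,"y":0,"z":0,"yaw":0},{"x":0.001,"y":0,"z":0,"yaw":0}]' | grep -E 'ee_pos|force'
```

```text
ee_pos: [0.5834, -0.1168, 0.1537]
force: [-1.0, -0.4, 3.1]
```

Slot 2 is touched at +4 N and the plate is blocked. Slot 3 next.

```bash
python3 -c "
from h import *
st();plan((*slot(3),160),86.6)"
```

```text
t 8.65 p [ 583.4 -116.8  153.7] F [-0.98 -0.37  3.13] gap 19.65
TCP [ 583.4 -116.8  153.7] toolz 86.61 shift [ -6.3   0.  -27.8] yaw 0.01 t 8.65
```

```bash
python3 -m pendant '[{"x":-0.008,"y":0,"z":0,"yaw":0},{"x":-0.008,"y":0,"z":-0.012,"yaw":0},{"x":-0.008,"y":0,"z":-0.0278,"yaw":0},{"x":-0.005,"y":0,"z":-0.0278,"yaw":0},{"x":-0.003,"y":0,"z":-0.0278,"yaw":0},{"x":-0.003,"y":0,"z":-0.0278,"yaw":0}]' | grep -E 'ee_pos|force'
python3 -c "
from h import *
plan((*slot(3),153.6),86.6)"
```

```text
ee_pos: [0.5815, -0.1438, 0.1562]
force: [0.0, -0.7, -2.3]
TCP [ 581.5 -143.8  156.2] toolz 86.65 shift [ 2.6 -0.3 -0.7] yaw 0.05 t 9.4
```

```bash
python3 -m pendant '[{"x":0.001,"y":-0.0002,"z":-0.0006,"yaw":0},{"x":0.0018,"y":-0.0002,"z":-0.0006,"yaw":0},{"x":0.0018,"y":-0.0002,"z":-0.0006,"yaw":0}]' | grep -E 'ee_pos|force'
```

```text
ee_pos: [0.5817, -0.1443, 0.1543]
force: [-0.2, -0.8, -0.9]
```

```bash
python3 -m pendant '[{"x":0.001,"y":0,"z":0,"yaw":0},{"x":0.001,"y":0,"z":0,"yaw":0},{"x":0.001,"y":0,"z":0,"yaw":0}]' | grep -E 'ee_pos|force'
python3 - <<'E'
from h import *
st()
f,d=r.grab_frame('side');save('s5',f); save('s5z',cv2.resize(f[185:265,235:315],None,fx=7,fy=7,interpolation=cv2.INTER_CUBIC))
ms=r.camera_model('side')
for xs in((-23,-21,-19,-17),(-6,-4,-2,0),(8,10,12),(18,20,22)): print(edges(*prof(f,ms,xs),th=5))
plan((*slot(4),160),86.6)
E
```

```text
ee_pos: [0.5818, -0.1443, 0.1536]
force: [-0.6, 0.7, 3.1]
t 10.15 p [ 581.8 -144.3  153.6] F [-0.6   0.7   3.09] gap 19.02
[(-61.0, 17.1), (-48.5, -18.0), (-26.0, 18.3), (-14.5, -18.0), (28.5, 14.4), (42.0, -12.0), (49.0, 14.6)]
[(-61.0, 16.6), (-48.0, -16.9), (-25.5, 16.6), (-14.5, -18.1)]
[(-61.0, 18.5), (-48.5, -16.8), (-25.5, 17.8), (-15.0, -17.1), (46.0, 5.4)]
[(-61.0, 16.4), (-48.0, -19.1), (-26.0, 18.4), (-15.0, -18.0), (35.5, 5.0)]
TCP [ 581.8 -144.3  153.6] toolz 86.67 shift [ -6.4   0.1 -32.7] yaw 0.07 t 10.2
```

View pics/s5z.png

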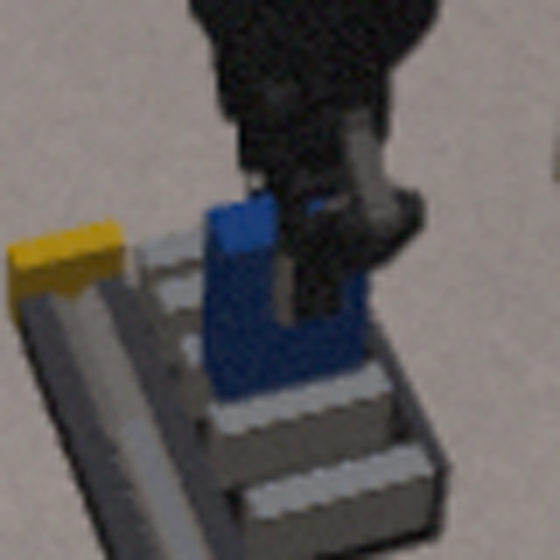

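On slot 3 the plate's near face is at -14.8 and the teeth agree within 0.4 mm, so it is well centred; it was blocked at +4 N. Now slot 4.

```bash
python3 -m pendant '[{"x":-0.008,"y":0,"z":0,"yaw":0},{"x":-0.008,"y":0.0001,"z":-0.016,"yaw":0},{"x":-0.008,"y":0.0001,"z":-0.0326,"yaw":0},{"x":-0.005,"y":0.0001,"z":-0.0326,"yaw":0},{"x":-0.003,"y":0.0001,"z":-0.0326,"yaw":0},{"x":-0.003,"y":0.0001,"z":-0.0326,"yaw":0},{"x":-0.003,"y":0.0001,"z":-0.0326,"yaw":0}]' | grep -E 'ee_pos|force'
python3 -c "
from h import *
plan((*slot(4),153.6),86.6)"
```

```text
ee_pos: [0.5799, -0.1761, 0.1565]
force: [0.2, -0.5, -0.9]
TCP [ 579.9 -176.1  156.5] toolz 86.72 shift [ 2.9  0.  -0.9] yaw 0.12 t 11.075
```

```bash
python3 -m pendant '[{"x":0,"y":0,"z":-0.001,"yaw":0.1},{"x":0.001,"y":0,"z":-0.001,"yaw":0.1},{"x":0.0025,"y":0,"z":-0.001,"yaw":0.1},{"x":0.0025,"y":0,"z":-0.001,"yaw":0.1}]' | grep -E 'ee_pos|force'
python3 -c "
from h import *
plan((*slot(4),150),86.6)"
```

```text
ee_pos: [0.5797, -0.1771, 0.1538]
force: [-0.2, 0.0, -2.3]
TCP [ 579.7 -177.1  153.8] toolz 86.62 shift [ 3.8 -0.1  0.1] yaw 0.02 t 11.575
```

```bash
python3 -m pendant '[{"x":0.001,"y":0,"z":0.0001,"yaw":0},{"x":0.002,"y":0,"z":0.0001,"yaw":0},{"x":0.002,"y":0,"z":0.0001,"yaw":0}]' | grep -E 'ee_pos|force'
```

```text
ee_pos: [0.5797, -0.1767, 0.1517]
force: [-0.0, 0.9, -1.6]
```

It passes below the tooth tops with no contact force. I'm lowering further.

```bash
python3 -m pendant '[{"x":0.002,"y":0,"z":0,"yaw":0},{"x":0.004,"y":0,"z":0,"yaw":0},{"x":0.006,"y":0,"z":0,"yaw":0},{"x":0.006,"y":0,"z":0,"yaw":0}]' | grep -E 'ee_pos|force'
```

```text
ee_pos: [0.5795, -0.1766, 0.1454]
force: [0.2, 0.2, -1.1]
```

```bash
python3 -c "
from h import *
plan((*slot(4),128),86.6)"
```

```text
TCP [ 579.5 -176.6  145.4] toolz 86.64 shift [17.4 -0.4 -0.3] yaw 0.04 t 12.45
```

```bash
python3 -m pendant '[{"x":0.004,"y":-0.0002,"z":-0.0002,"yaw":0},{"x":0.008,"y":-0.0002,"z":-0.0002,"yaw":0},{"x":0.012,"y":-0.0002,"z":-0.0002,"yaw":0},{"x":0.016,"y":-0.0002,"z":-0.0002,"yaw":0},{"x":0.019,"y":-0.0002,"z":-0.0002,"yaw":0},{"x":0.019,"y":-0.0002,"z":-0.0002,"yaw":0}]' | grep -E 'ee_pos|force'
```

```text
ee_pos: [0.5795, -0.1766, 0.1259]
force: [1.1, 1.9, -2.8]
```

```bash
python3 -m pendant '[{"x":0.001,"y":0,"z":0,"yaw":0},{"x":0.002,"y":0,"z":0,"yaw":0},{"x":0.002,"y":0,"z":0,"yaw":0}]' | grep -E 'ee_pos|force'
```

```text
ee_pos: [0.5795, -0.1767, 0.1239]
force: [1.4, 1.2, -1.8]
```

```bash
python3 -m pendant '[{"x":0.0008,"y":0,"z":0,"yaw":0},{"x":0.0008,"y":0,"z":0,"yaw":0},{"x":0.0008,"y":0,"z":0,"yaw":0}]' | grep -E 'ee_pos|force'
```

```text
ee_pos: [0.5795, -0.1767, 0.1237]
force: [-2.2, 2.6, 5.0]
```

The plate is on the floor (z 123.7, +6 N). I'm releasing it.

```bash
python3 -m pendant '[{"x":0,"y":0,"z":0,"yaw":0},{"x":0,"y":0,"z":0,"yaw":0},{"x":0,"y":0,"z":0,"yaw":0},{"x":0,"y":0,"z":0,"yaw":0},{"x":0,"y":0,"z":0,"yaw":0},{"x":0,"y":0,"z":0,"yaw":0}]' 0 | grep -E 'ee_pos|force|gap'
python3 -c "
from h import *
f,d=r.grab_frame('side');save('s6',f); save('s6z',cv2.resize(f[185:265,235:315],None,fx=7,fy=7,interpolation=cv2.INTER_CUBIC))"
```

```text
ee_pos: [0.5796, -0.1766, 0.1237]
force: [0.3, 0.7, -0.5]
finger_gap: 0.0853
```

View pics/s6z.png

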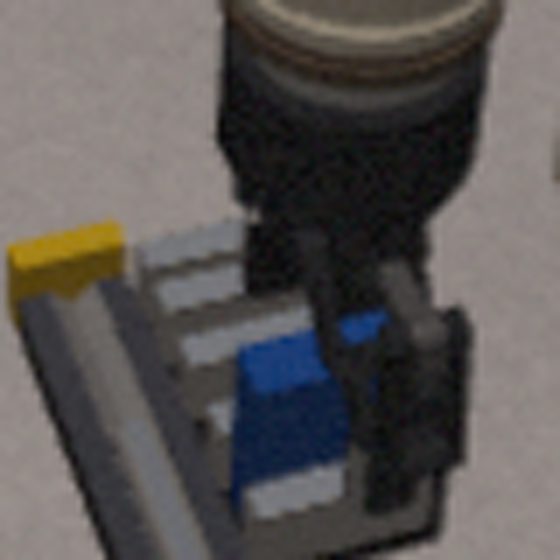

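The plate stands in slot 4, with its top at crop (290,350) between the last two teeth, and the fingers are clear. I'm raising straight up.

```bash
python3 -m pendant '[{"x":-0.02,"y":0,"z":0,"yaw":0},{"x":-0.06,"y":0,"z":0,"yaw":0},{"x":-0.1,"y":0,"z":0,"yaw":0},{"x":-0.1,"y":0,"z":0,"yaw":0},{"x":-0.1,"y":0,"z":0,"yaw":0}]' | grep -E 'ee_pos|force|gap'
python3 -c "
from h import *
plan((519.8,-322,190),86.6)"
```

```text
ee_pos: [0.5799, -0.1769, 0.2245]
force: [-0.2, -0.1, -1.0]
finger_gap: 0.0851
TCP [ 579.9 -176.9  224.5] toolz 86.64 shift [  34.4   51.3 -148.4] yaw 0.04 t 15.375
```

```bash
python3 -m pendant '[{"x":0,"y":0.017,"z":-0.05,"yaw":0},{"x":0,"y":0.034,"z":-0.1,"yaw":0},{"x":0.01,"y":0.0513,"z":-0.1484,"yaw":0},{"x":0.034,"y":0.0513,"z":-0.1484,"yaw":0},{"x":0.034,"y":0.0513,"z":-0.1484,"yaw":0},{"x":0.034,"y":0.0513,"z":-0.1484,"yaw":0},{"x":0.034,"y":0.0513,"z":-0.1484,"yaw":0}]' 1 40 | grep -E 'ee_pos|force|gap'
python3 - <<'E'
from h import *
plan((519.8,-318,96.5),86.6)
f,d=r.grab_frame('side');save('s7',f); save('s7z',cv2.resize(f[205:325,220:340],None,fx=5,fy=5,interpolation=cv2.INTER_CUBIC))
f2,d=r.grab_frame('top');save('t7',f2)
I=lambda c:c.astype(int)
for n,im,box in(('side',f,(230,205,60,110)),('top',f2,(340,190,40,25))):
    m=r.camera_model(n); o,_=rects(im,box,lambda c:(I(c)[...,2]-I(c)[...,0]>60)&(I(c)[...,2]-I(c)[...,1]>80))
    for P in o:
        W=np.array([ray(m,u,v,.023)[:2]*1000-O for u,v in P]); y=W@EY; print(n,'cap gauge y range',y.min(),y.max(),'x',(W@EX).min(),(W@EX).max(),prect(m,P,.023))
E
```

```text
ee_pos: [0.5209, -0.3211, 0.1913]
force: [0.5, 0.9, -0.2]
finger_gap: -0.0001
TCP [ 520.9 -321.1  191.3] toolz 86.75 shift [94.8  1.1  2.9] yaw 0.15 t 16.25
side cap gauge y range -152.1900191286091 -124.2914008062583 x -59.942732303126306 -44.992867328913235 (array([ 521.51391602, -274.41061401]), array([14.75270176, 28.04322433]), -4.498008728027344)
top cap gauge y range -154.09428988253222 -130.3558832661462 x -58.62091377579464 -44.228886422163306 (array([ 522.31970215, -278.44009399]), array([14.22096443, 23.91027641]), -0.5027313232421875)
```

View pics/s7z.png

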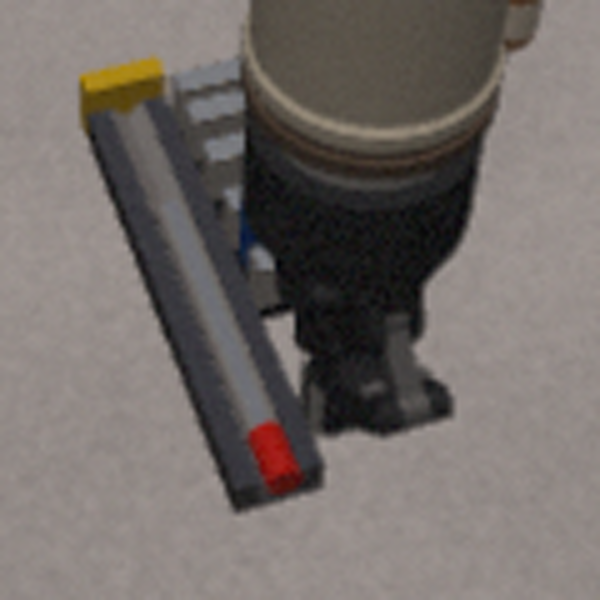

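The fingers are shut behind the rod's tail, which is at crop (285,485) and about y -292. I'm lowering behind it.

```bash
python3 -m pendant '[{"x":0.04,"y":0.001,"z":0.0015,"yaw":0.1},{"x":0.075,"y":0.001,"z":0.0015,"yaw":0.1},{"x":0.0945,"y":0.001,"z":0.0015,"yaw":0.1},{"x":0.0945,"y":0.001,"z":0.0015,"yaw":0.1},{"x":0.0945,"y":0.001,"z":0.0015,"yaw":0.1}]' | grep -E 'ee_pos|force|gap'
python3 - <<'E'
from h import *
f,d=r.grab_frame('side');save('s8',f); save('s8z',cv2.resize(f[205:325,220:340],None,fx=5,fy=5,interpolation=cv2.INTER_CUBIC))
p=O-51.8*EX-130*EY; print(p);plan((*p,96.5),86.6)
E
```

```text
ee_pos: [0.5206, -0.3202, 0.0981]
force: [-0.2, -0.6, -0.2]
finger_gap: 0.0001
[ 522.62204198 -266.19734731]
TCP [ 520.7 -320.4   98.4] toolz 86.62 shift [ 1.8  1.3 54.2] yaw 0.02 t 17.025
```

View pics/s8z.png

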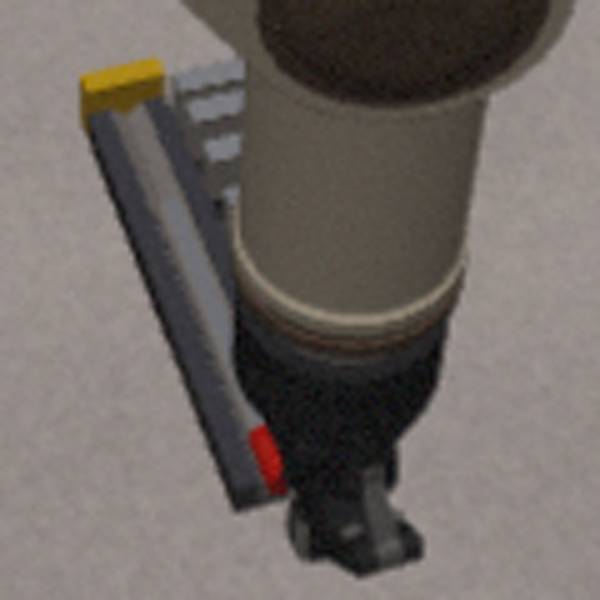

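```bash
python3 -m pendant '[{"x":0.0016,"y":0.001,"z":0.003,"yaw":0},{"x":0.0016,"y":0.001,"z":0.007,"yaw":0},{"x":0.0016,"y":0.001,"z":0.011,"yaw":0},{"x":0.0016,"y":0.001,"z":0.014,"yaw":0}]' | grep -E 'ee_pos|force|gap'
```

```text
ee_pos: [0.5207, -0.3058, 0.0969]
force: [-0.0, -0.2, -0.1]
finger_gap: 0.0002
```

```bash
python3 -m pendant '[{"x":0,"y":0,"z":0.004,"yaw":0},{"x":0,"y":0,"z":0.008,"yaw":0},{"x":0,"y":0,"z":0.012,"yaw":0},{"x":0,"y":0,"z":0.016,"yaw":0}]' | grep -E 'ee_pos|force|gap'
```

```text
ee_pos: [0.5218, -0.2905, 0.0972]
force: [-0.2, -2.6, 1.8]
finger_gap: 0.0003
```

Run:
```python
from h import *
st()
f,d=r.grab_frame('side');save('s9',f); save('s9z',cv2.resize(f[205:325,220:340],None,fx=5,fy=5,interpolation=cv2.INTER_CUBIC))
p=O-51.8*EX-130*EY; print(p);plan((*p,97),86.6)
```

```text
t 18.02 p [ 521.8 -290.5   97.2] F [-0.24 -2.58  1.79] gap 0.31
[ 522.62204198 -266.19734731]
TCP [ 521.8 -289.7   97.1] toolz 86.65 shift [ 0.1  0.6 23.5] yaw 0.05 t 18.075
```

View pics/s9z.png

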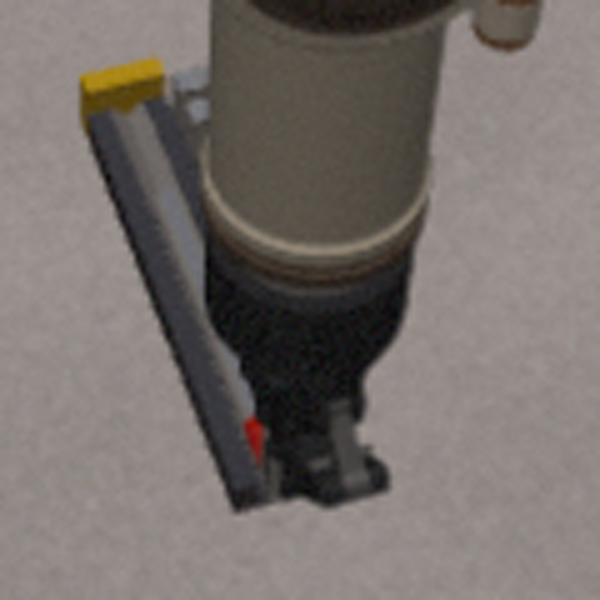

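The head moved from crop (168,205) to about (170,185), so the rod is moving. I'll keep pushing.

```bash
python3 -m pendant '[{"x":0,"y":0.0004,"z":0.005,"yaw":0},{"x":0,"y":0.0004,"z":0.01,"yaw":0},{"x":0,"y":0.0004,"z":0.015,"yaw":0},{"x":0,"y":0.0004,"z":0.02,"yaw":0},{"x":0,"y":0.0004,"z":0.025,"yaw":0},{"x":0,"y":0.0004,"z":0.03,"yaw":0},{"x":0,"y":0.0004,"z":0.035,"yaw":0},{"x":0,"y":0.0004,"z":0.039,"yaw":0},{"x":0,"y":0.0004,"z":0.04,"yaw":0}]' | grep -E 'ee_pos|force|gap'
python3 - <<'E'
from h import *
st()
f,d=r.grab_frame('side');save('s10',f); save('s10z',cv2.resize(f[205:265,225:285],None,fx=9,fy=9,interpolation=cv2.INTER_CUBIC))
f,d=r.grab_frame('top');save('t10z',cv2.resize(f[160:220,280:370],None,fx=8,fy=8,interpolation=cv2.INTER_CUBIC))
E
```

```text
ee_pos: [0.5239, -0.2495, 0.0972]
force: [0.4, -3.6, 2.7]
finger_gap: 0.0004
t 19.2 p [ 523.9 -249.5   97.2] F [ 0.35 -3.61  2.65] gap 0.44
```

View pics/s10z.png

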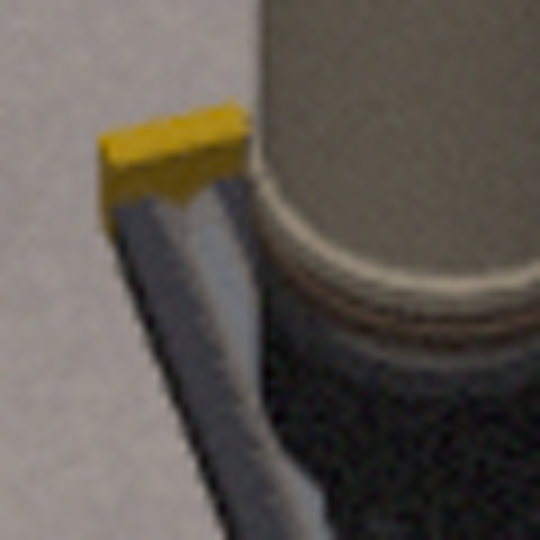

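View pics/t10z.png

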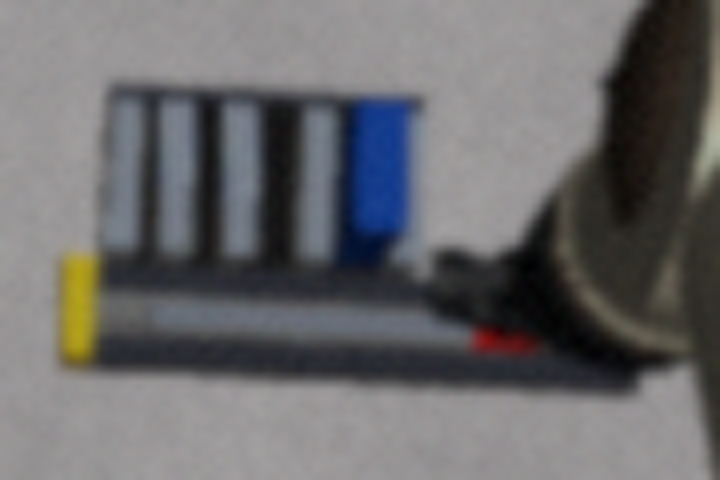

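About 19 mm is left: the head is at crop x 152 and the stop face at x 100. The plate is standing well in slot 4. I'll push on more slowly.

```bash
python3 -m pendant '[{"x":0,"y":0,"z":0.004,"yaw":0},{"x":0,"y":0,"z":0.008,"yaw":0},{"x":0,"y":0,"z":0.012,"yaw":0},{"x":0,"y":0,"z":0.014,"yaw":0},{"x":0,"y":0,"z":0.014,"yaw":0}]' | grep -E 'ee_pos|force|gap'
```

```text
ee_pos: [0.5247, -0.2349, 0.0971]
force: [1.9, -1.6, 2.8]
finger_gap: -0.0002
```

```bash
python3 -m pendant '[{"x":0,"y":0,"z":0.001,"yaw":0},{"x":0,"y":0,"z":0.002,"yaw":0},{"x":0,"y":0,"z":0.002,"yaw":0}]' | grep -E 'ee_pos|force|gap'
```

```text
ee_pos: [0.5248, -0.233, 0.0971]
force: [1.9, -2.2, 2.3]
finger_gap: -0.0002
```

```bash
python3 -m pendant '[{"x":0,"y":0,"z":0.001,"yaw":0},{"x":0,"y":0,"z":0.001,"yaw":0}]' | grep -E 'ee_pos|force|gap'
python3 - <<'E'
from h import *
f,d=r.grab_frame('top');save('t11z',cv2.resize(f[160:220,280:370],None,fx=8,fy=8,interpolation=cv2.INTER_CUBIC))
E
```

```text
ee_pos: [0.5249, -0.232, 0.0972]
force: [0.1, -2.7, 1.9]
finger_gap: 0.0001
```

View pics/t11z.png

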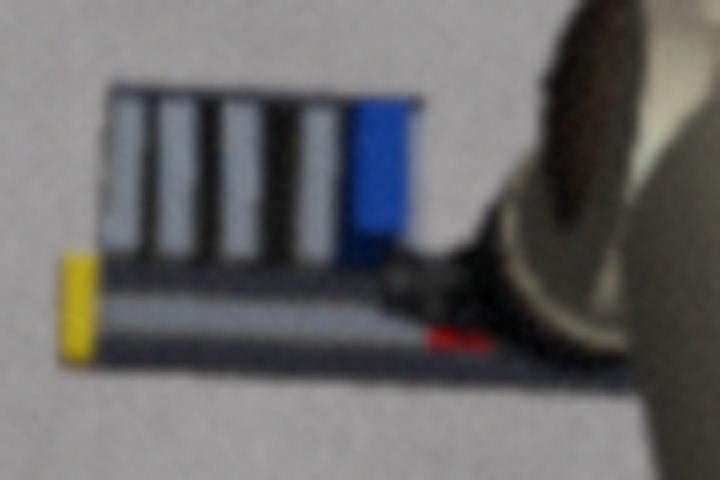

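The rod end is visually close to the stop, but the force is still only sliding friction. I'll go in 1 mm steps until it rises.

```bash
for i in 1; do python3 -m pendant '[{"x":0,"y":0,"z":0.001,"yaw":0},{"x":0,"y":0,"z":0.001,"yaw":0},{"x":0,"y":0,"z":0.001,"yaw":0}]' | grep -E 'ee_pos|force|gap'; done
```

```text
ee_pos: [0.5249, -0.2308, 0.0971]
force: [1.9, -3.0, 2.6]
finger_gap: -0.0
```

```bash
python3 -m pendant '[{"x":0,"y":0,"z":0.001,"yaw":0},{"x":0,"y":0,"z":0.001,"yaw":0},{"x":0,"y":0,"z":0.001,"yaw":0}]' | grep -E 'ee_pos|force|gap'
```

```text
ee_pos: [0.525, -0.2297, 0.0971]
force: [0.6, -2.7, 2.3]
finger_gap: 0.0002
```

```bash
python3 -m pendant '[{"x":0,"y":0,"z":0.001,"yaw":0},{"x":0,"y":0,"z":0.001,"yaw":0},{"x":0,"y":0,"z":0.001,"yaw":0}]' | grep -E 'ee_pos|force|gap'
```

```text
ee_pos: [0.525, -0.2286, 0.0971]
force: [0.7, -2.8, 2.3]
finger_gap: -0.0006
```

```bash
python3 -m pendant '[{"x":0,"y":0,"z":0.001,"yaw":0},{"x":0,"y":0,"z":0.001,"yaw":0},{"x":0,"y":0,"z":0.001,"yaw":0}]' | grep -E 'ee_pos|force|gap'
```

```text
ee_pos: [0.5251, -0.2275, 0.0971]
force: [0.7, -3.8, 2.9]
finger_gap: -0.0
```

```bash
python3 - <<'E'
from h import *
mt=r.camera_model('top')
f,d=r.grab_frame('top');save('t12z',cv2.resize(f[185:210,280:340],None,fx=12,fy=12,interpolation=cv2.INTER_CUBIC))
E
python3 -m pendant '[{"x":0,"y":0,"z":0.001,"yaw":0},{"x":0,"y":0,"z":0.001,"yaw":0},{"x":0,"y":0,"z":0.001,"yaw":0}]' | grep -E 'ee_pos|force|gap'
```

```text
ee_pos: [0.5252, -0.2265, 0.0971]
force: [0.0, -3.2, 1.8]
finger_gap: 0.0
```

View pics/t12z.png

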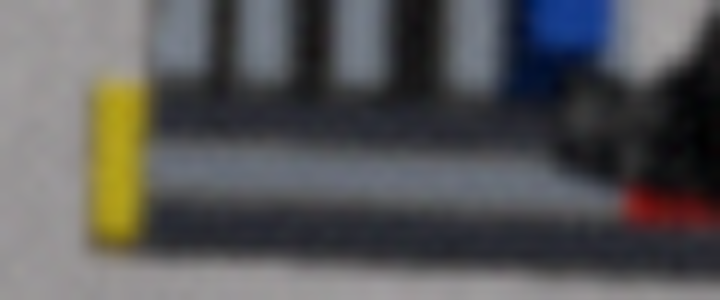

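```bash
python3 -m pendant '[{"x":0,"y":0,"z":0.001,"yaw":0},{"x":0,"y":0,"z":0.001,"yaw":0},{"x":0,"y":0,"z":0.001,"yaw":0}]' | grep -E 'ee_pos|force|gap'
python3 - <<'E'
from h import *
mt=r.camera_model('top')
print('cap front',gy(mt,331.8,201.5,.027),'stop face',gy(mt,292.1,193,.036))
E
```

```text
ee_pos: [0.5252, -0.2263, 0.0972]
force: [0.8, -6.1, 2.3]
finger_gap: -0.0001
cap front (np.float64(-55.991376050261024), np.float64(-60.093501545567605)) stop face (np.float64(-36.98467951104164), np.float64(64.80781553864999))
```

```bash
python3 -m pendant '[{"x":0,"y":0,"z":0.001,"yaw":0},{"x":0,"y":0,"z":0.001,"yaw":0},{"x":0,"y":0,"z":0.001,"yaw":0}]' | grep -E 'ee_pos|force|gap'
```

```text
ee_pos: [0.5251, -0.2263, 0.0972]
force: [0.6, -5.8, 1.6]
finger_gap: -0.0002
```

It has stalled at y -226.3 with -6 N, and cap front to stop face measures 124.9 mm (125 expected). One slightly firmer push to confirm.

```bash
python3 -m pendant '[{"x":0,"y":0,"z":0.002,"yaw":0},{"x":0,"y":0,"z":0.002,"yaw":0},{"x":0,"y":0,"z":0.002,"yaw":0}]' | grep -E 'ee_pos|force|gap'
```

```text
ee_pos: [0.5251, -0.2261, 0.0972]
force: [1.4, -7.1, 0.1]
finger_gap: -0.0002
```

It's firm against the stop. I'm backing straight off, then going up.

```bash
python3 -m pendant '[{"x":0,"y":0,"z":-0.004,"yaw":0},{"x":0,"y":0,"z":-0.02,"yaw":0},{"x":-0.01,"y":0.02,"z":-0.05,"yaw":0},{"x":-0.06,"y":0.04,"z":-0.1,"yaw":0},{"x":-0.11,"y":0.06,"z":-0.15,"yaw":0},{"x":-0.15,"y":0.08,"z":-0.19,"yaw":0},{"x":-0.18,"y":0.1,"z":-0.22,"yaw":0},{"x":-0.18,"y":0.1,"z":-0.22,"yaw":0},{"x":-0.18,"y":0.1,"z":-0.22,"yaw":0}]' | grep -E 'time|ee_pos|force|gap'
python3 - <<'E'
from h import *
f,d=r.grab_frame('side');save('s13',f); save('s13z',cv2.resize(f[205:305,225:325],None,fx=6,fy=6,interpolation=cv2.INTER_CUBIC))
f2,d=r.grab_frame('top');save('t13',f2);save('t13z',cv2.resize(f2[165:215,280:370],None,fx=8,fy=8,interpolation=cv2.INTER_CUBIC))
I=lambda c:c.astype(int)
for n,im,box in(('side',f,(230,205,60,110)),('top',f2,(300,190,80,25))):
    m=r.camera_model(n); o,_=rects(im,box,lambda c:(I(c)[...,2]-I(c)[...,0]>60)&(I(c)[...,2]-I(c)[...,1]>80))
    for P in o:
        W=np.array([ray(m,u,v,.023)[:2]*1000-O for u,v in P]); y=W@EY; print(n,'cap gauge y',y.min(),y.max())
o,_=rects(f2,(310,160,40,35),lambda c:(I(c)[...,0]-I(c)[...,2]>50)&(c[...,0]>110))
m=r.camera_model('top')
for P in o:
    for z in(.085,):
        c,s,a=prect(m,P,z);print('plate',c,s,a,'gauge',(c-O)@EX,(c-O)@EY)
E
```

```text
time: 24.78
ee_pos: [0.4109, -0.4391, 0.2772]
force: [-0.8, 0.1, -0.1]
finger_gap: -0.0003
top cap gauge y -83.68822960706231 -60.65292125771323
plate [ 578.38433838 -176.93006897] [18.67817497 49.76258087] 87.70631408691406 gauge -1.4299733903950094 -37.582787851620736
```

View pics/s13z.png

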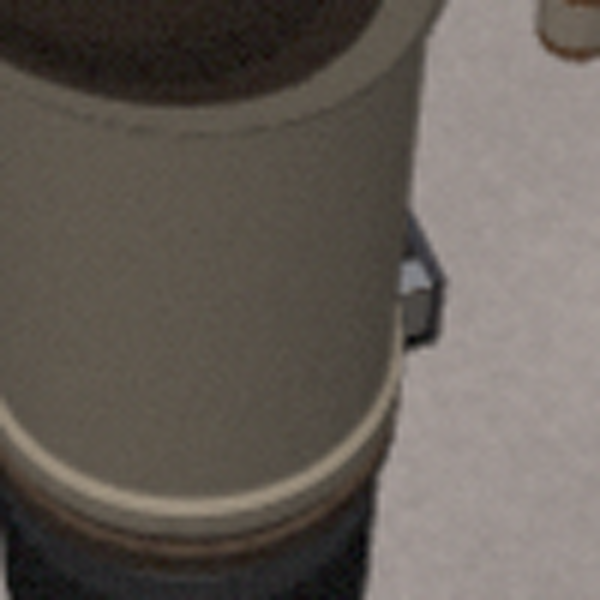

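View pics/t13z.png

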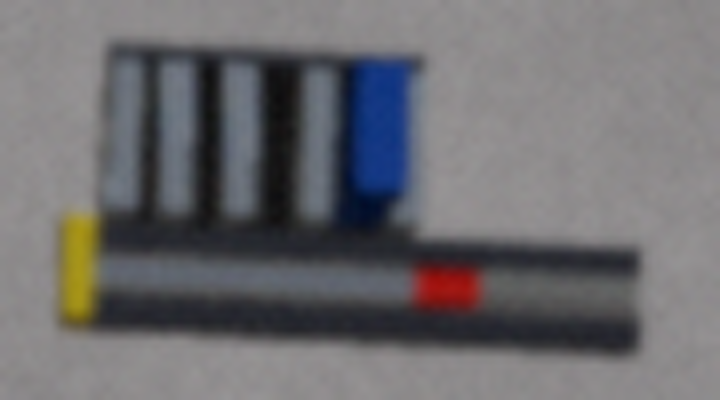

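View pics/s13.png

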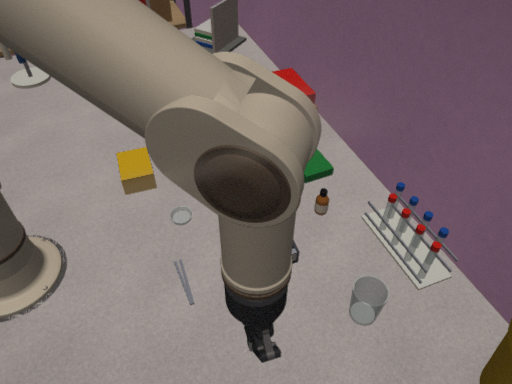

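The top view shows the rod flush against the stop, with its cap from -83.7 to -60.7, and the plate in slot 4 at gauge y -37.6 (nominal -37.5). The arm blocks the side view, so I'll swing it clear for a last check.

```bash
python3 -m pendant '[{"x":-0.05,"y":0.02,"z":0.05,"yaw":0},{"x":-0.05,"y":0.02,"z":0.11,"yaw":0},{"x":-0.05,"y":0.02,"z":0.17,"yaw":0},{"x":-0.05,"y":0.02,"z":0.23,"yaw":0},{"x":-0.05,"y":0.02,"z":0.29,"yaw":0},{"x":-0.05,"y":0.02,"z":0.35,"yaw":0},{"x":-0.05,"y":0.02,"z":0.41,"yaw":0},{"x":-0.05,"y":0.02,"z":0.47,"yaw":0},{"x":-0.05,"y":0.02,"z":0.53,"yaw":0},{"x":-0.05,"y":0.02,"z":0.53,"yaw":0},{"x":-0.05,"y":0.02,"z":0.53,"yaw":0}]' | grep -E 'time|ee_pos|force|gap'
python3 - <<'E'
from h import *
f,d=r.grab_frame('side');save('s14',f); save('s14z',cv2.resize(f[205:305,225:325],None,fx=6,fy=6,interpolation=cv2.INTER_CUBIC))
E
```

```text
time: 26.25
ee_pos: [0.4218, 0.0937, 0.3248]
force: [0.3, -0.2, -0.2]
finger_gap: -0.0003
```

View pics/s14z.png

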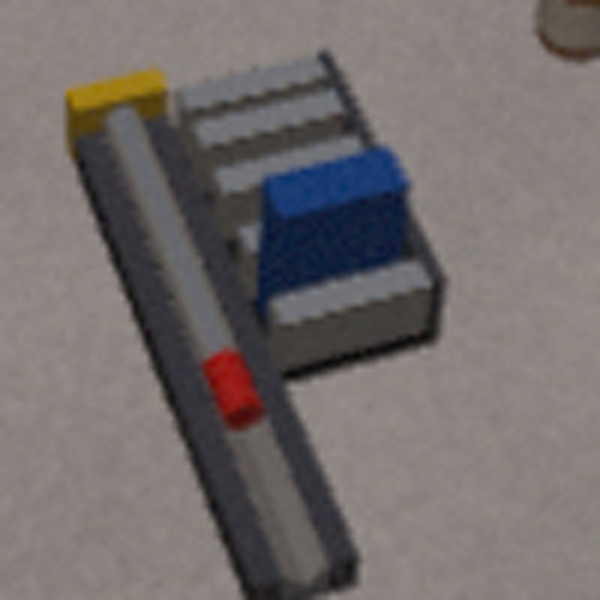

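View pics/s14.png

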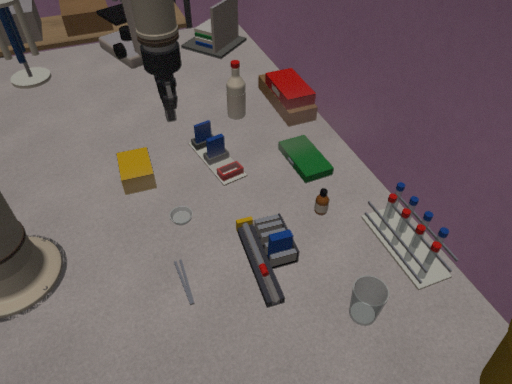

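Everything is in place: the plate is in slot 4, the rod head meets the yellow stop at crop (120,115), and the other two plates and the rest are undisturbed. I'm handing it in.

```bash
python3 -c "
from h import *
print(r.finish_job())"
```

```text
the job is handed in; nothing more can be done
None
```

The job is done and handed in. The red-bay plate stands on the floor of slot 4, and the rod lies in its groove with its end against the yellow stop. The clock read about 26 s of the 58 allowed.

- **Sizing:** The jaws closed to about 19.5 mm on the plate, so it is the 20 mm one. I set it lightly on slots 1, 2 and 3 in turn, and each blocked it at 4–6 N with its lower edge at tooth-top height. Slot 4 took it with no contact force, down to the floor, where I let go.
- **Correction on the way:** In the slot 1 picture the plate sat about 1 mm too far towards +y against the teeth. I corrected this before slot 2, and at slot 3 it was within about 0.3 mm.
- **Rod:** I pushed it on the red end at about 3 N until it stalled against the stop at 6–7 N. The red cap's front edge then measured 124.9 mm from the stop face, against 125 expected.
- **Last checks:** The top view put the plate at gauge y -37.6 mm (nominal -37.5) after release. Both views showed the rod at the stop. In the final side view the other plates and objects looked unmoved, and the arm was clear of everything.
- **Failed or disagreed:** Two early move commands were refused as invalid input and nothing moved. The side view's first check of the rod found nothing because the arm blocked it, so I moved the arm clear and looked again. The 1 mm offset above was the only disagreement between measurements that mattered.

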